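# Fasten a length stop to its slotted rail with a thumbscrew

## Task

Fasten the sliding length stop to the slotted rail: take the thumbscrew from its stand, put its tip down the hole of the stop, and slide stop and screw along the rail, pressing only lightly, until the tip falls through the slot of the nut bar hidden below. Then push the screw down against the spring, give it a quarter turn so that its wing stands across the rail, and let go, so that it stays locked down through both parts. Never force the screw, and leave the mug and the ramekin where they are.

Things in the scene. Friction and masses are not known exactly. Their poses are not given: they have to be found in the camera images.
- rail: Aluminium T-slot rail fixed to the worktop, 200 long (x), 50 wide (y), 40 high (z); origin at the centre of its underside, x along the slot, z up. The slot in its top is 14 wide and runs along its middle. Under the stop it hides a steel nut bar (see rail_mid).
- rail_mid (a point): middle of the rail's top, 40 above the worktop; axes as the rail's. The nut bar below (fixed, 130 long, z 30 to 37 above the worktop) has one slot 24 along x by 11, chamfered, centred across the rail; its place along the rail is not measured: it lines up where joint stop reads some value from 0.020 to 0.052. Elsewhere the bar is solid and the tip rests on it.
- stop (a joint): slide of the length stop along the rail, m: grows as the stop moves towards the rail's +x end, range 0 to 0.055; starts at 0 to 0.008; needs about 2.5 N to move and stays where it is left. The screw's tip in its hole can push it along.
- stop_hole (a point): centre of the round hole in the stop's foot, at its top face, 46 above the worktop; axes as the rail's. The stop is a steel angle riding on the rail: foot 100 (x) x 60 x 6 thick, underside 40 above the worktop; hole 24 across, chamfered, 25 from the foot's -x end; an upright plate 51 high stands at the +x end, 72 from the hole's centre.
- screw_grip (a point): steel thumbscrew, 68 long, 80 g, tip down; this point is the centre to grip, 54 above the tip; z up along the screw, x along the wing. Wing 28 (x) x 10 (y), 34 to 68 above the tip; collar 32 across 23.5 to 27.5 above the tip; below it a tapered shoulder 17 across down to 18.5, a neck 7 thick, and at the tip a cross bar 20 (x) x 7 (y) x 6 high.
- screw_tip (a point): centre of the tip's underside; axes as screw_grip. The bar passes the nut bar only with the wing along the rail (within 0.1 rad). A sprung pad below, 29 above the worktop, resists with 2.5 to 5 N. Pressed home the collar meets the foot, tip 22.5 above the worktop: there it turns, either way. Turned 90 degrees and let go it rises to 24 and is locked; unturned, to 28.
- stand: black block 70 x 70 x 32 high, fixed; origin at the centre of its underside; round hole 25 across in its middle in which the thumbscrew hangs by its collar, tip 8.5 above the worktop
- ramekin: white ribbed ramekin 68 across, 36 high, origin at the centre of its underside; a bystander
- mug: dark navy mug 68 across, 62 high, with a handle, origin at the centre of its underside; a bystander
Not all that is in view belongs to the job. Of the things like the part that bears screw_grip, leave any that is purple; of the rest the larger one is meant.

How it is judged:
On the way, in this order (a step that is already met when the one before it is completed fails the run):
1. the screw's tip is in the hole of the stop (z of screw_tip in the frame of rail below 0.044 m and horizontal distance between screw_tip and stop_hole below 0.006 m), for 0.1 s.
2. the tip has gone through the slot of the nut bar, with the stop's hole over it (z of screw_tip in the frame of rail below 0.03 m and horizontal distance between screw_tip and stop_hole below 0.006 m), for 0.1 s.
At the end, for the whole second after the job is handed in: the screw stands upright (within 10 degrees), at rest, through the stop's hole (within 5 mm of its centre) and locked under the nut bar: tip less than 26.2 mm and more than 18 mm above the worktop, wing across the rail within 34 degrees (z of screw_tip in the frame of rail between 0.018 and 0.0262 m and horizontal distance between screw_tip and stop_hole below 0.005 m and angle between the x axis of screw_grip and the y axis of rail, either way round below 0.6 rad and angle between screw_grip's own z axis and vertical below 0.17 rad and linear speed of screw below 0.02 m/s); the robot touches nothing.
It fails at once if the screw is forced: more than 30 N between it and the rail, nut bar or stop (contact force between screw and rail above 30 N).
It fails at once if the ramekin is moved more than 20 mm (distance of ramekin from where it was at the start of the episode above 0.02 m).
It fails at once if the mug is moved more than 20 mm (distance of mug from where it was at the start of the episode above 0.02 m).
It also fails if it takes over 61 s, if anything falls off the work surface, if the arm or the gripper's body presses on something with over 40 N, if the wrist force passes 120 N, or if a joint passes its speed limit or range.

## Robot

A 6-joint arm with a two-finger parallel gripper is mounted at the origin on a cart in front of the work surface, level with it; the furniture and walls round the work are solid. World frame = base frame: x ahead of the robot, y to its left, z up, the work surface at z = 0. Lengths are in m, angles in rad, forces in N, time in s.
With the tool pointing down it reaches from about 0.3 to 0.875 m from the base axis. Payload 6.4 kg.
Tool frame: the origin (TCP) lies at the very end of the fingers, on their centre line; the grasp point (between the pads) lies 19 mm behind it; x points along the fingers, y is the direction in which the jaws open and shut, and the axes are right-handed (so a half turn about x gives the same grasp; the last joint's range is limited). The gripper opens to 85 mm and grips with 20 to 120 N. Pads are 22 mm wide; open, the fingers measure 114 mm over their backs; the gripper's body (76 mm by 85 mm) begins 54 mm behind the grasp point. The pads swing forward as they close: fully open they stand 13 mm farther back than shut.
Start: joints at [-1.414, 0.181, 1.607, -0, 1.354, -0.206], TCP at [0.204, -0.538, 0.231] pointing down, gripper open.
Joint ranges: [-2.99, 2.99], [-0.89, 2.07], [0.3, 2.58], [-1.14, 4.28], [0, 2.63], [-3.12, 3.12]. Speed limits (rad/s): [2.57, 2.57, 3.01, 3.14, 3.14, 3.14].

## Interface

Orientations are given as a unit quaternion [w, x, y, z].
In Python, from bench import status, optics, hand_in gives the robot as it stands. The module is installed in compiled form; this text tells all that it offers.
- The arm moves only by the shell command python3 -m jog 'ROWS'. ROWS is JSON, one flat list of numbers, 5 for each row, row after row: the shift along the tool's x, y, z in mm, then the turn about the tool's x in degrees, then the opening in per cent of the stroke, from 0 (shut) to 100 (fully open). In form: [tx, ty, tz, yaw, gripper, tx, ty, tz, yaw, gripper, ...]. A call has exactly 5 rows; each row is the pose to reach, as a shift and turn from the pose commanded when the call began, along the tool's axes at that moment; what a row does not reach only later rows make up. A row lasts 1/10 s, in which the tool goes at most 50 mm and 8.59 degrees, less where a joint would pass 70% of its speed; a pose out of reach is approached as far as the arm can. A call with a gripper value outside its range is refused whole. The fingers move at their own pace and stop on an object; the grip force is fixed at half the most. Time passes only in rows, so rows that repeat a pose let the fingers close, or fill a call up. It gives the time, the measured TCP pose, the force and the opening at its end, in the units of the state.
- status.get_obs(): the state, without advancing time (a new reading comes with each control period).
- optics.camera(name): name is "side" or "top" or "wrist"; returns the picture (384x512x3 uint8, red, green, blue); there is no depth.
- optics.get_calibration(name): a dict with "vertical_fov" (degrees; the focal length in pixels is half the picture's height over the tangent of half this angle, whatever the lens; pixels are square), "cx", "cy" (the principal point, pixels), "extrinsics" (4x4, takes a point from camera to world coordinates). Camera axes: x right, y up, looking along -z (the intrinsics and any distortion apply to the point x, -y, -z); pixel columns grow to the right and rows downward; lengths in m; the calibration is good to about 2 mm. A picture is of the moment at which its call begins: read the wrist's pose just before it. get_calibration takes no time and is no camera call; for the wrist camera it gives the pose at the moment of the call.
- hand_in(): hands the job in, once; it reports no verdict.
The state is a dict: "time_s": time; "q": joint angles; "dq": joint speeds; "joint_efforts": joint torques, N m; "eef_pos": TCP position; "eef_rot": TCP orientation; "wrist_force": force on the tool from outside, world axes, zero at the start; "torque": the same for the moment, N m; "opening": opening from 0.0 (shut) to 1.0 (fully open).
Only numpy, scipy, OpenCV 4.12 (cv2) and the standard library are available. Lean on these libraries where they do the work, as an engineer would, in place of code of your own. Each camera call takes 0.05 s, during which the arm holds its last target. There are 200 camera calls.

## Working session

There is one attempt and no reset: what is moved stays moved. The work goes in short steps, Python scripts to look and compute and a shell command to move; the robot and the scene stay as the last step left them, time stands still between calls to the robot, and variables do not carry over. Pictures are saved under pics/ and viewed, on a budget of 10 in all, crops included, one or two more only if the job needs it, and the job is handed in when it is done.

```bash
mkdir -p pics
cat > h.py <<'E'
import numpy as np, cv2
from bench import status, optics
def K(c):
    f=192/np.tan(np.radians(c["vertical_fov"])/2); return f,c["cx"],c["cy"]
def ray(c,u,v):
    f,cx,cy=K(c); E=np.array(c["extrinsics"]); d=E[:3,:3]@np.array([(u-cx)/f,-(v-cy)/f,-1]); return E[:3,3],d
def plane(c,u,v,z):
    o,d=ray(c,u,v); return o+d*(z-o[2])/d[2]
def proj(c,p):
    f,cx,cy=K(c); E=np.array(c["extrinsics"]); q=E[:3,:3].T@(np.array(p)-E[:3,3]); return np.array([cx+f*q[0]/-q[2],cy-f*q[1]/-q[2]])
def snap(n,out=None):
    im=optics.camera(n)
    if out: cv2.imwrite(out,cv2.cvtColor(im,cv2.COLOR_RGB2BGR))
    return im
E
python3 - <<'E'
from h import *
np.set_printoptions(precision=4,suppress=True)
a=snap("top");b=snap("side")
for n,i in(("top",a),("side",b)):
    cv2.imwrite(f"pics/{n}0.png",cv2.cvtColor(i,cv2.COLOR_RGB2BGR)); print(n,optics.get_calibration(n))
o=status.get_obs();print(o)
E
```

```text
top {'vertical_fov': 45.78865081722406, 'cx': 265.5862036797304, 'cy': 190.42081036823757, 'extrinsics': array([[-0.0057,  0.9851, -0.1718,  0.3967],
       [-0.9997, -0.0013,  0.0257, -0.1413],
       [ 0.0251,  0.1719,  0.9848,  0.9786],
       [ 0.    ,  0.    ,  0.    ,  1.    ]])}
side {'vertical_fov': 46.395809966475184, 'cx': 262.6745974193068, 'cy': 184.8253731470666, 'extrinsics': array([[ 0.999 , -0.0095,  0.0428,  0.5919],
       [ 0.0422,  0.4685, -0.8825, -0.9283],
       [-0.0117,  0.8834,  0.4684,  0.4931],
       [ 0.    ,  0.    ,  0.    ,  1.    ]])}
{'time_s': 0.1, 'q': array([-1.4143,  0.1815,  1.6079,  0.    ,  1.3538, -0.2063]), 'dq': array([ 0.0002, -0.0016, -0.0024,  0.0005,  0.0002, -0.0007]), 'joint_efforts': array([  0.0003, -44.588 , -35.2237,  -0.0003,   0.0042,   0.    ]), 'eef_pos': array([ 0.204 , -0.537 ,  0.2305]), 'eef_rot': array([ 0.127 ,  0.6955,  0.1281, -0.6955]), 'wrist_force': array([-0.5321,  0.7545, -0.0091]), 'torque': array([-0.0108, -0.0566, -0.0199]), 'opening': 1.005405638570813}
```

View pics/top0.png

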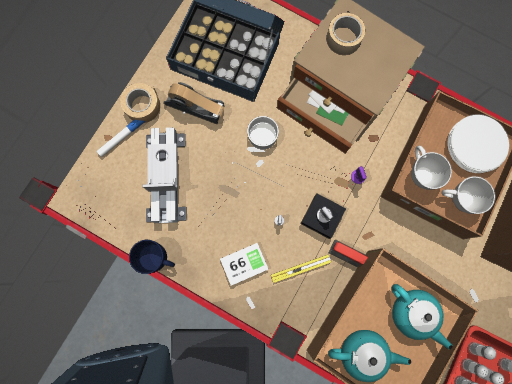

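View pics/side0.png

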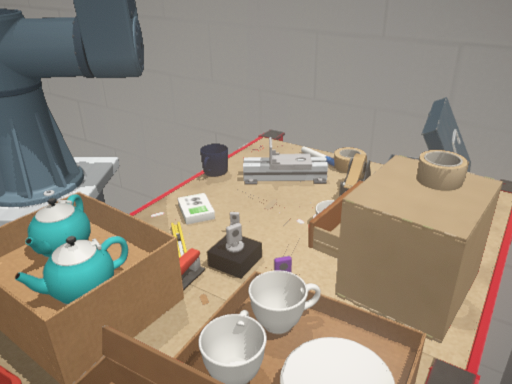

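Candidates in the top view are a grey thumbscrew in the black stand (325,214), a small grey one (280,220) and a purple one (360,176). The grey one in the stand is larger than the other grey one, so it fits. I'll confirm in one enlarged crop, together with the stop's hole.

Run:
```python
from h import *
np.set_printoptions(precision=4,suppress=True)
a=cv2.imread("pics/top0.png");c=optics.get_calibration("top")
x=cv2.resize(a[160:240,270:375],None,fx=4,fy=4,interpolation=cv2.INTER_CUBIC)
y=cv2.resize(a[120:225,135:195],None,fx=5,fy=5,interpolation=cv2.INTER_CUBIC)
out=np.zeros((525,420+300,3),np.uint8);out[:320,:420]=x;out[:,420:]=y
cv2.imwrite("pics/crop1.png",out)
hsv=cv2.cvtColor(a,cv2.COLOR_BGR2HSV)
print("hole",plane(c,162,155.5,.046),"screw",plane(c,325,213,.0765))
```

```text
hole [0.6341 0.0514 0.046 ] screw [ 0.508  -0.2837  0.0765]
```

View pics/crop1.png

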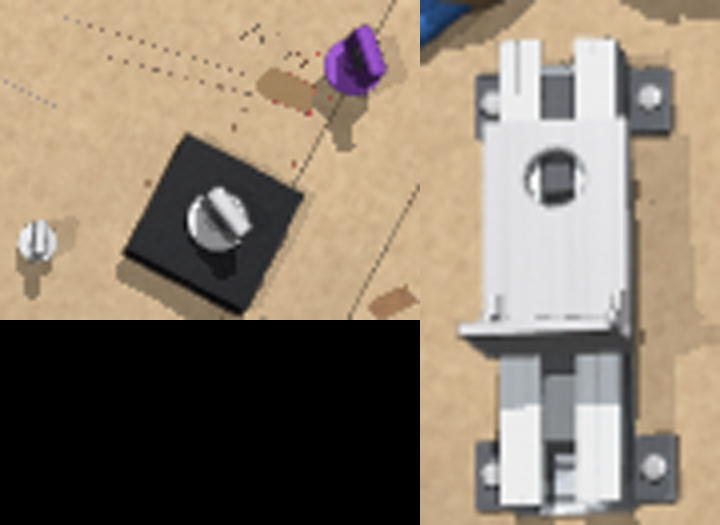

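The crop shows the large grey screw hanging in the stand (wing centre about (325,213)), the small grey decoy at (280,220) and the purple one at (359,175). The grey one in the stand is meant. The stop hole is at (162,155.4), and the plate lies toward world -x, so rail +x is roughly world -x.

```bash
cat >> h.py <<'E'
from scipy.spatial.transform import Rotation as Ro
def R():
    w,x,y,z=status.get_obs()["eef_rot"]; return Ro.from_quat([x,y,z,w]).as_matrix()
def go(p,jaw=None,note=""):
    """shift (mm, tool axes) and yaw (deg, to bring tool y to world angle jaw mod 180)"""
    o=status.get_obs();r=R();s=r.T@(np.array(p)-o["eef_pos"])*1000
    ja=np.degrees(np.arctan2(r[1,1],r[0,1]));t=0
    if jaw is not None:
        # turning about tool x (down): world angle decreases for +yaw
        t=-((jaw-ja+90)%180-90)
    print(note,"shift",s.round(1),"jaw now",round(ja,1),"yaw",round(t,1),"q6",round(o["q"][5],2),"pos",o["eef_pos"].round(4),"xaxis",r[:,0].round(3))
E
python3 - <<'E'
from h import *
np.set_printoptions(precision=4,suppress=True)
go([.508,-.2837,.2],130)
go([.508,-.2837,.2],40)
w=optics.get_calibration("wrist");print(w); E=np.array(w["extrinsics"]);print(R().T@(E[:3,3]-status.get_obs()["eef_pos"]), R().T@E[:3,:3])
c=optics.get_calibration("top")
for u,v in((162,128.5),(162.7,220.5)): print(plane(c,u,v,.04))
# rail direction from edges
print(plane(c,151,130,.04),plane(c,151,219,.04),plane(c,174.2,130,.04),plane(c,175,219,.04))
E
```

```text
shift [  30.8 -128.9 -374.1] jaw now -69.2 yaw -19.2 q6 -0.21 pos [ 0.204  -0.537   0.2305] xaxis [-0.     0.002 -1.   ]
 shift [  30.8 -128.9 -374.1] jaw now -69.2 yaw 70.8 q6 -0.21 pos [ 0.204  -0.537   0.2305] xaxis [-0.     0.002 -1.   ]
{'vertical_fov': 64.56702748609618, 'cx': 250.14261568790235, 'cy': 180.74167285695265, 'extrinsics': array([[ 0.3549,  0.886 ,  0.2985,  0.2811],
       [-0.9349,  0.3369,  0.1117, -0.5092],
       [-0.0016, -0.3187,  0.9478,  0.3722],
       [ 0.    ,  0.    ,  0.    ,  1.    ]])}
[-0.1417  0.0011 -0.082 ] [[ 0.      0.3191 -0.9477]
 [ 1.     -0.0001  0.    ]
 [-0.     -0.9477 -0.3191]]
[0.695  0.0546 0.04  ]
[0.4979 0.0466 0.04  ]
[0.6916 0.0778 0.04  ] [0.501  0.0707 0.04  ] [0.6917 0.0286 0.04  ] [0.5009 0.0215 0.04  ]
```

```bash
python3 -m jog '[0,-15,-45,-4,100, 0,-32,-90,-8,100, 0,-47,-135,-12,100, 0,-62,-180,-16,100, 0,-77,-220,-19,100]'
python3 - <<'E'
from h import *
go([.508,-.2837,.22],130)
E
```

```text
time_s: 0.6
eef_pos: [0.3837, -0.3857, 0.231]
eef_rot: [0.241, 0.665, 0.242, -0.665]
wrist_force: [0.0, -0.6, 0.1]
opening: 0.999
 shift [  11.     1.6 -160.8] jaw now -50.1 yaw -0.1 q6 -0.13 pos [ 0.3837 -0.3857  0.231 ] xaxis [-0.     0.001 -1.   ]
```

```bash
python3 -m jog '[0,0,-45,0,100, 0,0,-90,0,100, 6,0,-130,0,100, 11,1.5,-160,0,100, 11,1.5,-161,0,100]'
python3 - <<'E'
from h import *
go([.508,-.2837,.22],130)
c=optics.get_calibration("wrist")
im=snap("wrist","pics/w1.png"); print(proj(c,[.508,-.2837,.0765]))
import json;json.dump({k:np.array(v).tolist() for k,v in c.items()},open("w1.json","w"))
cv2.imwrite("pics/w1b.png",cv2.resize(cv2.imread("pics/w1.png"),None,fx=1.5,fy=1.5))
E
```

```text
time_s: 1.1
eef_pos: [0.5089, -0.2825, 0.2189]
eef_rot: [-0.241, -0.664, -0.243, 0.664]
wrist_force: [0.2, -0.2, -0.7]
opening: 0.997
 shift [-1.1  0.4  1.5] jaw now -50.0 yaw 0.0 q6 0.16 pos [ 0.5089 -0.2825  0.2189] xaxis [-0.001  0.002 -1.   ]
[249.85406262 168.57844604]
```

View pics/w1b.png

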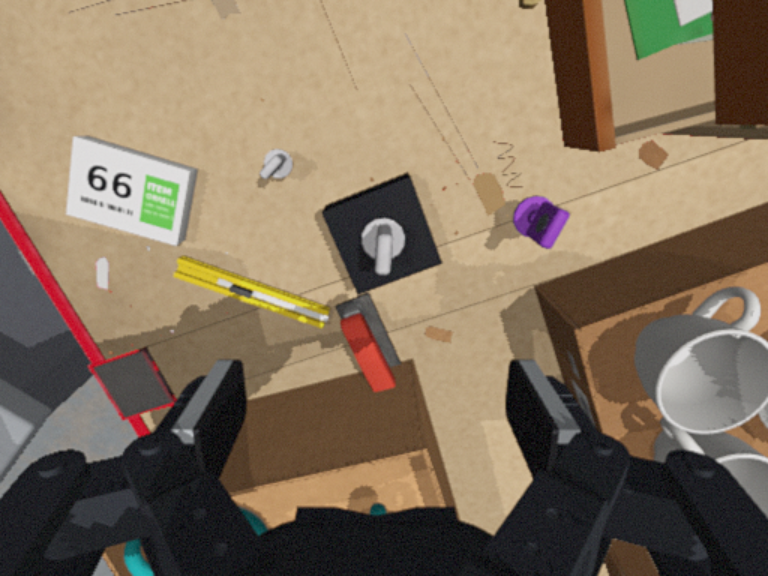

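The wrist view shows the stand with the screw at about (383,245) in the enlarged picture, wing nearly along the image columns. The small decoy is at (275,165) and the purple one at (540,220).

Run:
```python
from h import *
im=cv2.imread("pics/w1.png");g=cv2.cvtColor(im,cv2.COLOR_BGR2GRAY)
cv2.imwrite("pics/w1c.png",cv2.resize(im[135:195,225:290],None,fx=10,fy=10,interpolation=cv2.INTER_CUBIC))
```

```text
(no output)
```

View pics/w1c.png

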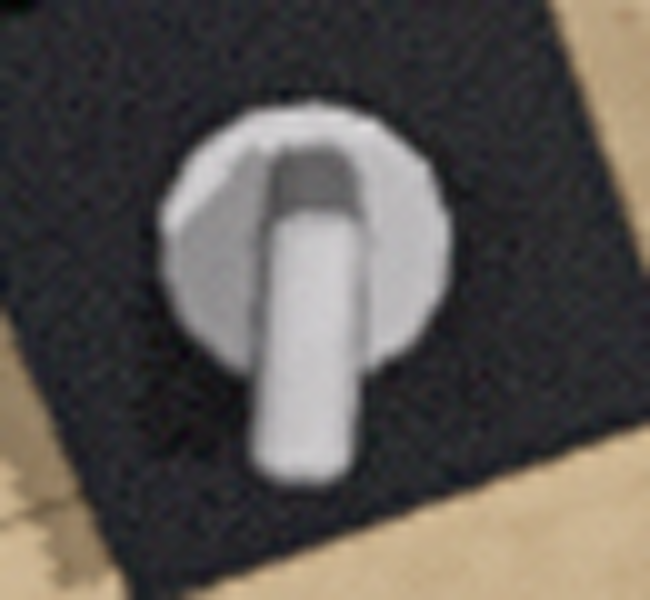

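Run:
```python
from h import *
import json
c=json.load(open("w1.json"))
a=plane(c,256.7,156.2,.0765);b=plane(c,255.3,183,.0765);m=(a+b)/2
print(a,b,m,np.linalg.norm(a-b),"wing ang",np.degrees(np.arctan2(*(a-b)[[1,0]]))); print("collar",plane(c,255.5,159.3,.036))
w=np.degrees(np.arctan2(*(a-b)[[1,0]]))
go([m[0],m[1],.12],w+90)
```

```text
[ 0.52171126 -0.28077525  0.0765    ] [ 0.50009578 -0.29736775  0.0765    ] [ 0.51090352 -0.2890715   0.0765    ] 0.02724958761368816 wing ang 37.510607367476304
collar [ 0.51101024 -0.28912479  0.036     ]
 shift [99.2  6.2  1. ] jaw now -50.0 yaw 2.5 q6 0.16 pos [ 0.5078 -0.2838  0.2193] xaxis [-0.001  0.001 -1.   ]
```

```bash
python3 -m jog '[20,6,1,2.5,50, 50,6,1,2.5,50, 80,6,1,2.5,50, 105,6,1,2.5,50, 110,6,1,2.5,50]'
python3 - <<'E'
from h import *
go([.511,-.2891,.0435],127.5)
E
```

```text
time_s: 1.65
eef_pos: [0.5073, -0.2903, 0.1069]
eef_rot: [-0.224, -0.669, -0.227, 0.671]
wrist_force: [0.1, 0.3, -0.4]
opening: 0.502
 shift [63.4  1.7 -3.8] jaw now -52.8 yaw -0.3 q6 0.2 pos [ 0.5073 -0.2903  0.1069] xaxis [-0.005  0.004 -1.   ]
```

```bash
python3 -m jog '[20,0,-1,0,50, 40,0,-1,0,50, 55,0,-1,0,50, 55,0,-1,0,50, 55,0,-1,0,50]'
python3 - <<'E'
from h import *
go([.511,-.2891,.0435],127.5)
E
```

```text
time_s: 2.15
eef_pos: [0.5111, -0.2908, 0.056]
eef_rot: [0.226, 0.67, 0.226, -0.67]
wrist_force: [0.7, -0.3, 0.1]
opening: 0.499
 shift [12.5 -1.5 -1. ] jaw now -52.7 yaw -0.2 q6 0.2 pos [ 0.5111 -0.2908  0.056 ] xaxis [ 0. -0. -1.]
```

```bash
python3 -m jog '[6,-1.5,-1,0,50, 11.5,-1.5,-1,0,50, 11.5,-1.5,-1,0,50, 11.5,-1.5,-1,0,50, 11.5,-1.5,-1,0,50]';python3 -m jog '[0,0,0,0,0, 0,0,0,0,0, 0,0,0,0,0, 0,0,0,0,0, 0,0,0,0,0]'
python3 - <<'E'
from h import *
go([.511,-.2891,.0435],127.5)
E
```

```text
time_s: 2.65
eef_pos: [0.511, -0.2886, 0.044]
eef_rot: [0.226, 0.67, 0.226, -0.67]
wrist_force: [-0.5, -0.7, -0.8]
opening: 0.499
time_s: 3.15
eef_pos: [0.5111, -0.2887, 0.0441]
eef_rot: [0.226, 0.67, 0.226, -0.67]
wrist_force: [-0.4, 0.3, 2.0]
opening: 0.111
 shift [0.6 0.3 0.3] jaw now -52.7 yaw -0.2 q6 0.2 pos [ 0.5111 -0.2887  0.0441] xaxis [ 0. -0. -1.]
```

```bash
python3 -m jog '[-10,0,0,0,0, -30,0,0,0,0, -60,0,0,0,0, -100,0,0,0,0, -130,0,0,0,0]'
python3 - <<'E'
from h import *
go([.63,.045,.18],92.1)
E
```

```text
time_s: 3.65
eef_pos: [0.5111, -0.2887, 0.1764]
eef_rot: [0.226, 0.67, 0.226, -0.67]
wrist_force: [1.5, -0.6, -1.6]
opening: 0.104
 shift [  -3.8 -193.4 -296.7] jaw now -52.7 yaw 35.2 q6 0.2 pos [ 0.5111 -0.2887  0.1764] xaxis [ 0.001 -0.001 -1.   ]
```

```bash
python3 -m jog '[0,-20,-30,4,0, 0,-40,-60,8,0, 0,-60,-90,12,0, 0,-80,-120,16,0, 0,-100,-150,20,0]'
python3 - <<'E'
from h import *
go([.63,.045,.18],92.1)
E
```

```text
time_s: 4.15
eef_pos: [0.5697, -0.1166, 0.1743]
eef_rot: [0.105, 0.699, 0.105, -0.699]
wrist_force: [-0.3, -0.3, -1.0]
opening: 0.11
 shift [  -5.7 -136.7 -105.2] jaw now -72.9 yaw 15.0 q6 0.87 pos [ 0.5697 -0.1166  0.1743] xaxis [ 0. -0. -1.]
```

```bash
python3 -m jog '[0,-35,-27,5,0, 0,-70,-54,10,0, 0,-105,-81,15,0, 0,-136,-105,15,0, 0,-136,-105,15,0]'
python3 - <<'E'
from h import *
import json
go([.63,.045,.18],92.1)
c=optics.get_calibration("wrist"); im=snap("wrist","pics/w2.png")
json.dump({k:np.array(v).tolist() for k,v in c.items()},open("w2.json","w"))
cv2.imwrite("pics/w2b.png",cv2.resize(cv2.imread("pics/w2.png"),None,fx=1.56,fy=1.56,interpolation=cv2.INTER_CUBIC))
print(proj(c,[.634,.0514,.046]))
E
```

```text
time_s: 4.65
eef_pos: [0.6301, 0.0478, 0.1742]
eef_rot: [0.015, 0.707, 0.016, -0.707]
wrist_force: [-0.5, -0.3, -0.9]
opening: 0.108
 shift [-5.8  2.8  0.2] jaw now -87.4 yaw 0.5 q6 1.41 pos [0.6301 0.0478 0.1742] xaxis [ 0.001  0.002 -1.   ]
[245.54868282 167.90370964]
```

View pics/w2b.png

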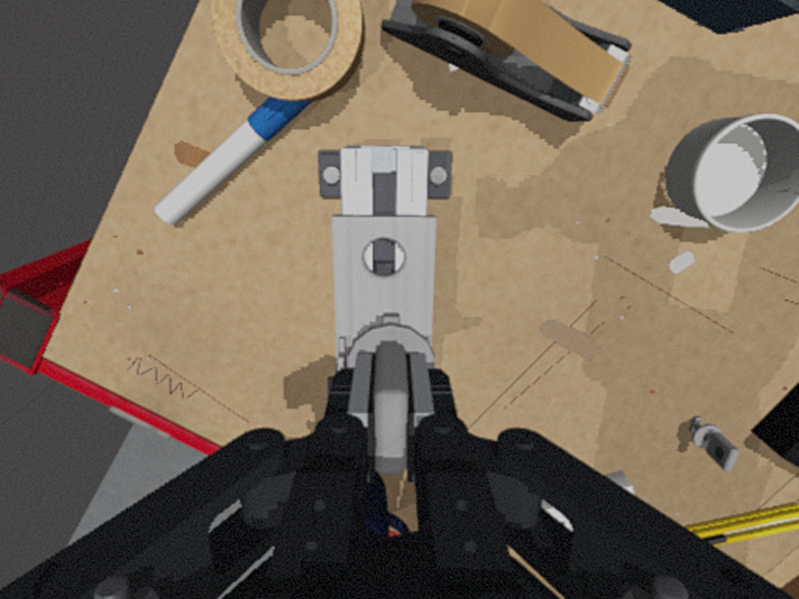

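The wrist view shows the hole at about (384,257) in the enlarged picture, just ahead of the held screw. The foot edges run almost along the image columns.

Run:
```python
from h import *
import json
np.set_printoptions(precision=4,suppress=True)
c=json.load(open("w2.json")); im=cv2.imread("pics/w2.png"); hsv=cv2.cvtColor(im,cv2.COLOR_BGR2HSV)
g=cv2.GaussianBlur(cv2.cvtColor(im,cv2.COLOR_BGR2GRAY),(3,3),0).astype(float)
print(g[165,220:275].astype(int)); print(g[145:190,246].astype(int)); print(g[145:190,235].astype(int))
s=cv2.GaussianBlur(hsv[...,1],(3,3),0).astype(float)
L=[];Rr=[]
for v in range(145,200,3):
    d=np.abs(np.diff(s[v]));l=205+np.argmax(d[205:225]);r=268+np.argmax(d[268:290])
    L.append((l+.5,v));Rr.append((r+.5,v))
    if v%9==1: print(v,l,r)
for P in(L,Rr):
    Q=np.array([plane(c,u,v,.046) for u,v in P])[:,:2]
    vx,vy,x,y=cv2.fitLine(Q.astype(np.float32),cv2.DIST_HUBER,0,.001,.01).ravel()
    print("edge ang",np.degrees(np.arctan2(vy,vx)),"at x=.634 y=",y+(.634-x)*vy/vx)
print("hole guess",plane(c,246.2,164.7,.046))
```

```text
[174 173 171 169 169 171 174 175 174 174 170 157 143 154 179 193 198 196
 160 106  85  90  92  91  91  91  92  92  93  93  91  89 106 151 190 200
 199 195 175 151 152 167 173 173 174 174 175 176 175 175 174 172 171 170
 171]
[177 177 177 176 176 174 157 117  84  81  89  92  93  93  93  93  92  92
  93  94  92  82  67  64  75  83  84  83  83  82  81  94 122 151 166 172
 175 174 174 174 174 173 173 173 174]
[176 176 176 176 175 175 175 174 174 173 166 153 148 154 166 179 189 193
 193 193 193 190 187 181 169 153 142 140 148 159 168 172 173 173 173 173
 174 174 174 174 174 174 174 175 175]
145 212 279
154 212 278
163 212 278
172 213 278
181 213 277
190 213 277
199 214 277
edge ang 1.7717094 at x=.634 y= 0.08148513
edge ang 2.6772482 at x=.634 y= 0.02122622
hole guess [0.6371 0.0509 0.046 ]
```

```bash
python3 -m jog '[20,2.5,-7,0.5,0, 45,2.5,-7,0.5,0, 65,2.5,-7,0.5,0, 75,2.5,-7,0.5,0, 75,2.5,-7,0.5,0]'
python3 - <<'E'
from h import *
go([.637,.0513,.090],92.2)
E
```

```text
time_s: 5.2
eef_pos: [0.6351, 0.0399, 0.0972]
eef_rot: [-0.011, -0.706, -0.011, 0.708]
wrist_force: [-0.2, -0.5, -0.8]
opening: 0.105
 shift [  7.2 -11.3  -2.3] jaw now -88.3 yaw -0.5 q6 1.42 pos [0.6351 0.0399 0.0972] xaxis [-0.004  0.    -1.   ]
```

```bash
python3 -m jog '[0,-5,-2,-0.3,0, 0,-10,-2,-0.3,0, 0,-10,-2,-0.3,0, 0,-10,-2,-0.3,0, 0,-10,-2,-0.3,0]'
python3 - <<'E'
from h import *
go([.637,.0513,.090],92.2)
import json
c=optics.get_calibration("wrist"); im=snap("wrist","pics/w3.png")
json.dump({k:np.array(v).tolist() for k,v in c.items()},open("w3.json","w"))
print(proj(c,[.637,.0513,.046]),proj(c,[.637,.0513,.055]))
cv2.imwrite("pics/w3b.png",cv2.resize(cv2.imread("pics/w3.png")[130:290,170:330],None,fx=3.75,fy=3.75,interpolation=cv2.INTER_CUBIC))
E
```

```text
time_s: 5.7
eef_pos: [0.6385, 0.0509, 0.0993]
eef_rot: [0.013, 0.707, 0.013, -0.707]
wrist_force: [-0.3, -0.5, -1.0]
opening: 0.107
 shift [ 9.3 -0.4  1.5] jaw now -87.9 yaw -0.1 q6 1.43 pos [0.6385 0.0509 0.0993] xaxis [ 0.001 -0.    -1.   ]
[247.9651325  205.46853027] [247.87394537 210.79752754]
```

View pics/w3b.png

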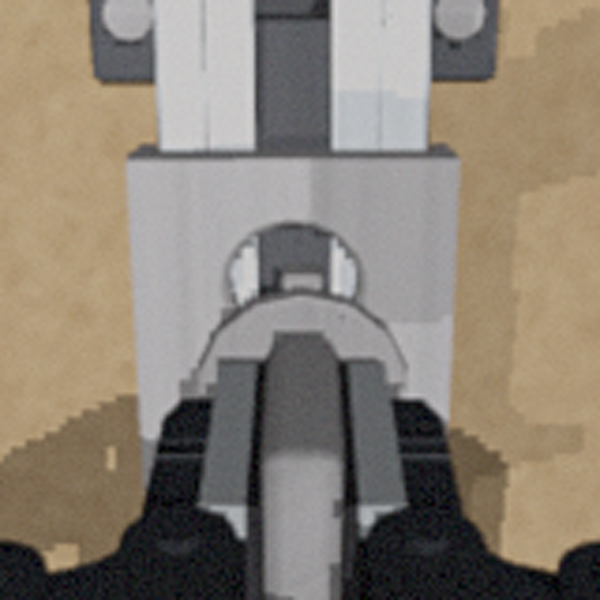

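The close view shows the hole (crop columns 225–362, top at row 222) and, inside its outline, the tip bar's front end at crop (302,280).

Run:
```python
from h import *
import json
c=json.load(open("w3.json"))
f=lambda u,v:(u/3.75+170,v/3.75+130)
tz=.0993-.0356
t=status.get_obs()["eef_pos"]; print(t)
for n,p in (("hole top edge",(293.5,222)),("hole L",(225,285)),("hole R",(362,285))): print(n,plane(c,*f(*p),.046).round(4))
for z in(tz,tz+.006):print("bar front L,R",plane(c,*f(275,272),z).round(4),plane(c,*f(328,272),z).round(4))
print("wing top centre cols",plane(c,*f(303,455),tz+.068).round(4))
print("collar front",plane(c,*f(300,294),tz+.0275).round(4), plane(c,*f(195,370),tz+.0275).round(4),plane(c,*f(407,365),tz+.0275).round(4))
```

```text
[0.6383732  0.05087081 0.09910251]
hole top edge [0.6491 0.0515 0.046 ]
hole L [0.6361 0.0638 0.046 ]
hole R [0.6371 0.0384 0.046 ]
bar front L,R [0.6465 0.0544 0.0637] [0.6468 0.0455 0.0637]
bar front L,R [0.649  0.0544 0.0697] [0.6493 0.0458 0.0697]
wing top centre cols [0.6533 0.0501 0.1317]
collar front [0.6547 0.0505 0.0912] [0.6421 0.0654 0.0912] [0.644  0.0345 0.0912]
```

```bash
python3 -m jog '[0,-0.8,2,0,0, 0,-0.8,2,0,0, 5,-0.8,2,0,0, 10,-0.8,2,0,0, 13,-0.8,2,0,0]'; python3 -m jog '[3,0,0,0,0, 5,0,0,0,0, 7,0,0,0,0, 7,0,0,0,0, 7,0,0,0,0]'
python3 - <<'E'
from h import *
go([.6363,.0517,.0736],92.2)
print(status.get_obs()["wrist_force"])
E
```

```text
time_s: 6.25
eef_pos: [0.6357, 0.0515, 0.0848]
eef_rot: [-0.013, -0.707, -0.013, 0.707]
wrist_force: [-0.3, 1.3, -1.5]
opening: 0.109
time_s: 6.75
eef_pos: [0.6363, 0.0516, 0.0789]
eef_rot: [0.013, 0.707, 0.013, -0.707]
wrist_force: [0.9, -0.3, -1.1]
opening: 0.107
 shift [ 5.3 -0.1 -0. ] jaw now -87.9 yaw -0.1 q6 1.43 pos [0.6363 0.0516 0.0789] xaxis [ 0. -0. -1.]
[ 0.86436726 -0.3363739  -1.10532437]
```

```bash
python3 -m jog '[1,0,0,0,0, 2,0,0,0,0, 3,0,0,0,0, 4,0,0,0,0, 4,0,0,0,0]'; python3 -m jog '[0.5,0,0,0,0, 1,0,0,0,0, 1.5,0,0,0,0, 2,0,0,0,0, 2,0,0,0,0]';python3 -m jog '[0.5,0,0,0,0, 0.5,0,0,0,0, 0.5,0,0,0,0, 0.5,0,0,0,0, 0.5,0,0,0,0]'
```

```text
time_s: 7.25
eef_pos: [0.6361, 0.0516, 0.0746]
eef_rot: [-0.013, -0.707, -0.013, 0.707]
wrist_force: [0.3, 0.9, -0.1]
opening: 0.107
time_s: 7.75
eef_pos: [0.6362, 0.0516, 0.0727]
eef_rot: [-0.013, -0.707, -0.013, 0.707]
wrist_force: [-0.4, -0.4, -0.7]
opening: 0.106
time_s: 8.25
eef_pos: [0.6363, 0.0516, 0.0725]
eef_rot: [0.013, 0.707, 0.013, -0.707]
wrist_force: [-0.3, 0.6, 3.4]
opening: 0.107
```

```bash
python3 -m jog '[0.1,0,1,0,0, 0.1,0,2,0,0, 0.1,0,3,0,0, 0.1,0,4,0,0, 0.1,0,4,0,0]'; python3 -m jog '[0,0,1,0,0, 0,0,2,0,0, 0,0,3,0,0, 0,0,4,0,0, 0,0,4,0,0]';python3 -m jog '[0,0,1,0,0, 0,0,2,0,0, 0,0,3,0,0, 0,0,3,0,0, 0,0,3,0,0]'
```

```text
time_s: 8.75
eef_pos: [0.6328, 0.0513, 0.0725]
eef_rot: [0.013, 0.708, 0.013, -0.706]
wrist_force: [3.1, 0.2, 1.3]
opening: 0.106
time_s: 9.25
eef_pos: [0.6284, 0.0512, 0.0725]
eef_rot: [0.013, 0.707, 0.013, -0.707]
wrist_force: [4.6, -0.9, 1.7]
opening: 0.106
time_s: 9.75
eef_pos: [0.6254, 0.0511, 0.0724]
eef_rot: [0.013, 0.707, 0.013, -0.707]
wrist_force: [2.9, 0.5, 3.8]
opening: 0.108
```

```bash
for i in 1; do python3 -m jog '[0.1,0,1,0,0, 0.1,0,2,0,0, 0.1,0,2,0,0, 0.1,0,2,0,0, 0.1,0,2,0,0]'; python3 -m jog '[0,0,1,0,0, 0,0,2,0,0, 0,0,2,0,0, 0,0,2,0,0, 0,0,2,0,0]';python3 -m jog '[0,0,1,0,0, 0,0,2,0,0, 0,0,2,0,0, 0,0,2,0,0, 0,0,2,0,0]';python3 -m jog '[0,0,1,0,0, 0,0,2,0,0, 0,0,2,0,0, 0,0,2,0,0, 0,0,2,0,0]'; done | grep -E 'pos|force'
```

```text
eef_pos: [0.6235, 0.0511, 0.0723]
wrist_force: [4.2, 0.1, 4.7]
eef_pos: [0.6198, 0.0512, 0.071]
wrist_force: [0.8, 0.4, -0.5]
eef_pos: [0.6188, 0.051, 0.0719]
wrist_force: [0.3, 0.8, -1.1]
eef_pos: [0.6174, 0.0509, 0.0722]
wrist_force: [2.4, 1.6, -3.0]
```

```bash
(python3 -m jog '[0,0,-0.7,0,0, 0,0,-1.5,0,0, 0,0,-1.5,0,0, 0,0,-1.5,0,0, 0,0,-1.5,0,0]'; python3 -m jog '[0.4,0,0,0,0, 0.8,0,0,0,0, 1.2,0,0,0,0, 1.2,0,0,0,0, 1.2,0,0,0,0]') | grep -E 'pos|force|rot'
```

```text
eef_pos: [0.6186, 0.0508, 0.072]
eef_rot: [-0.013, -0.707, -0.013, 0.707]
wrist_force: [-0.5, -0.2, -1.5]
eef_pos: [0.6187, 0.0509, 0.0708]
eef_rot: [-0.013, -0.707, -0.013, 0.707]
wrist_force: [0.1, 0.1, -1.0]
```

Tip is below the bar's top with no resistance, so it is in the slot.

```bash
(python3 -m jog '[0.5,0,0,0,0, 1,0,0,0,0, 1.5,0,0,0,0, 2,0,0,0,0, 2,0,0,0,0]'; python3 -m jog '[0.5,0,0,0,0, 1,0,0,0,0, 1.5,0,0,0,0, 2,0,0,0,0, 2,0,0,0,0]';python3 -m jog '[0.5,0,0,0,0, 1,0,0,0,0, 1.5,0,0,0,0, 2,0,0,0,0, 2,0,0,0,0]') | grep -E 'pos|force'
```

```text
eef_pos: [0.6187, 0.051, 0.0688]
wrist_force: [-0.6, 0.8, -0.7]
eef_pos: [0.6187, 0.0509, 0.0668]
wrist_force: [-1.3, -0.1, 0.1]
eef_pos: [0.6186, 0.051, 0.0648]
wrist_force: [-0.5, 0.6, -1.2]
```

```bash
(python3 -m jog '[0.5,0,0,0,0, 1,0,0,0,0, 1.5,0,0,0,0, 2,0,0,0,0, 2,0,0,0,0]'; python3 -m jog '[0.5,0,0,0,0, 1,0,0,0,0, 1.5,0,0,0,0, 2,0,0,0,0, 2,0,0,0,0]';python3 -m jog '[0.5,0,0,0,0, 1,0,0,0,0, 1.5,0,0,0,0, 2,0,0,0,0, 2,0,0,0,0]') | grep -E 'pos|force'
```

```text
eef_pos: [0.6188, 0.0509, 0.063]
wrist_force: [-1.0, 0.1, 2.4]
eef_pos: [0.6188, 0.0509, 0.0609]
wrist_force: [-0.5, 1.0, 2.8]
eef_pos: [0.6188, 0.0509, 0.0589]
wrist_force: [0.1, -0.2, 2.9]
```

```bash
(python3 -m jog '[0.3,0,0,0,0, 0.6,0,0,0,0, 0.8,0,0,0,0, 0.8,0,0,0,0, 0.8,0,0,0,0]'; python3 -m jog '[0.2,0,0,0,0, 0.2,0,0,0,0, 0.2,0,0,0,0, 0.2,0,0,0,0, 0.2,0,0,0,0]') | grep -E 'pos|force'; python3 -c "
from h import *
go([.6187,.0509,.0581],182.2)"
```

```text
eef_pos: [0.6188, 0.0509, 0.0581]
wrist_force: [-0.3, -0.3, 4.0]
eef_pos: [0.6188, 0.051, 0.0581]
wrist_force: [-2.1, -0.1, 5.3]
 shift [-0.   0.1  0.1] jaw now -87.9 yaw 89.9 q6 1.43 pos [0.6188 0.051  0.0581] xaxis [ 0. -0. -1.]
```

```bash
(python3 -m jog '[0,0,0,-6,0, 0,0,0,-12,0, 0,0,0,-18,0, 0,0,0,-24,0, 0,0,0,-30,0]'; python3 -m jog '[0,0,0,-6,0, 0,0,0,-12,0, 0,0,0,-18,0, 0,0,0,-24,0, 0,0,0,-30,0]') | grep -E 'pos|force|open'; python3 -c "
from h import *
go([.6187,.0509,.0581],182.2)"
```

```text
eef_pos: [0.6191, 0.0509, 0.0581]
wrist_force: [-0.1, -0.3, 4.8]
opening: 0.102
eef_pos: [0.6192, 0.0509, 0.0581]
wrist_force: [0.4, 0.6, 4.2]
opening: 0.111
 shift [-0.  -0.4  0.2] jaw now -27.7 yaw -29.9 q6 0.37 pos [0.6192 0.0509 0.0581] xaxis [ 0.001 -0.    -1.   ]
```

```bash
(python3 -m jog '[0,0,0,-7,0, 0,0,0,-14,0, 0,0,0,-21,0, 0,0,0,-30,0, 0,0,0,-30,0]'; python3 -m jog '[0,0,0,0,0, 0,0,0,0,30, 0,0,0,0,30, 0,0,0,0,30, 0,0,0,0,30]') ; python3 -c "
from h import *
go([.6187,.0509,.0581],182.2)"
```

```text
time_s: 18.25
eef_pos: [0.6191, 0.0509, 0.0581]
eef_rot: [0.51, 0.491, 0.509, -0.49]
wrist_force: [-0.4, 0.2, 4.1]
opening: 0.106
time_s: 18.75
eef_pos: [0.6183, 0.051, 0.0574]
eef_rot: [0.509, 0.491, 0.509, -0.491]
wrist_force: [-0.4, -0.3, 0.3]
opening: 0.301
 shift [-0.7  0.4  0.1] jaw now 2.1 yaw -0.1 q6 -0.14 pos [0.6183 0.051  0.0574] xaxis [-0.001  0.    -1.   ]
```

Turned 90° and released. Now I retreat straight up and look.

```bash
(python3 -m jog '[-10,0,0,0,30, -30,0,0,0,30, -60,0,0,0,30, -90,0,0,0,30, -110,0,0,0,30]'; python3 -m jog '[-10,0,20,0,30, -20,0,40,0,30, -20,0,40,0,30, -20,0,40,0,30, -20,0,40,0,30]') | grep -E 'time|pos|force|open'
python3 - <<'E'
from h import *
import json
go([.62,.051,.2])
c=optics.get_calibration("wrist")
json.dump({k:np.array(v).tolist() for k,v in c.items()},open("w4.json","w"))
im=snap("wrist","pics/w4.png"); s=snap("side","pics/s4.png");cs=optics.get_calibration("side")
u,v=proj(c,[.6185,.051,.07]).round().astype(int);a,b=proj(cs,[.6185,.051,.07]).round().astype(int);print(u,v,a,b)
y0,x0=max(v-55,0),u-60
o=np.zeros((480,800,3),np.uint8);A=cv2.imread("pics/w4.png")[y0:y0+120,x0:x0+100];B=cv2.imread("pics/s4.png")[b-40:b+40,a-33:a+33]
print(x0,y0,a-33,b-40)
o[:A.shape[0]*4,:400]=cv2.resize(A,None,fx=4,fy=4,interpolation=2);o[:480,400:796]=cv2.resize(B,None,fx=6,fy=6,interpolation=2)
cv2.imwrite("pics/f.png",o)
E
```

```text
time_s: 19.25
eef_pos: [0.6198, 0.0509, 0.1712]
wrist_force: [-0.3, 0.0, 0.0]
opening: 0.3
time_s: 19.75
eef_pos: [0.6197, 0.0117, 0.1875]
wrist_force: [0.9, -0.7, -0.3]
opening: 0.301
 shift [-12.5   1.7 -39.3] jaw now 2.1 yaw 0 q6 -0.21 pos [0.6197 0.0117 0.1875] xaxis [-0.001  0.001 -1.   ]
250 130 293 149
190 75 260 109
```

View pics/f.png

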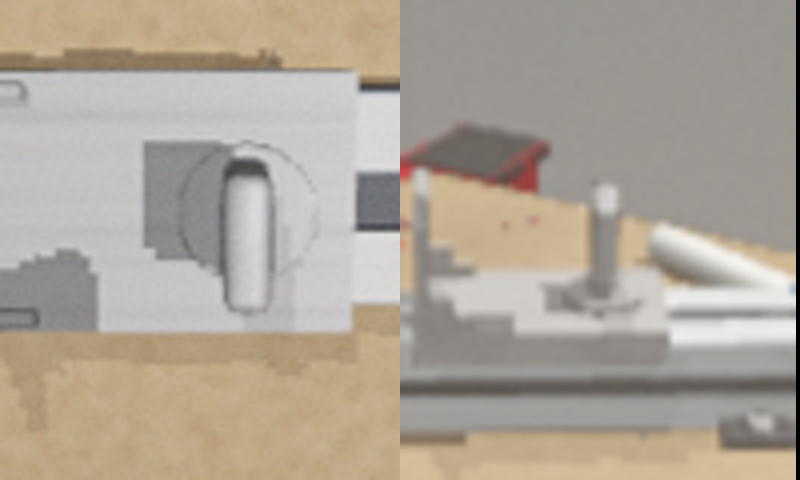

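The screw stands upright in the hole. Its collar is at crop (250,211) and its wing runs across the rail from (246,165) to (247,310). I'll do one quick numeric check and then hand in.

Run:
```python
from h import *
import json
c=json.load(open("w4.json"));cs=optics.get_calibration("side")
f=lambda u,v:(u/4+190,v/4+75)
print("collar",plane(c,*f(250,211),.0515).round(4)); e=plane(c,*f(354,200),.046);print("foot end",e.round(4),"hole x",(e[0]-.025).round(4))
a,b=plane(c,*f(247,178),.092),plane(c,*f(247,308),.092);print("wing",a.round(4),b.round(4),np.degrees(np.arctan2(*(a-b)[[1,0]]))-92.2)
# wing top height: ray from wrist vs side through wing-top centre
o1,d1=ray(c,*f(247,243));o2,d2=ray(cs,605/6+260,198/6+109)
s=np.linalg.lstsq(np.c_[d1,-d2],o2-o1,rcond=None)[0];print("wing top centre",(o1+d1*s[0]).round(4),(o2+d2*s[1]).round(4),"(locked .092, unlocked .096)")
from bench import hand_in
print(hand_in())
```

```text
collar [0.6206 0.0502 0.0515]
foot end [0.6446 0.0528 0.046 ] hole x 0.6196
wing [0.6192 0.0627 0.092 ] [0.6202 0.0371 0.092 ] -0.004736433268476503
wing top centre [0.6197 0.0504 0.0935] [0.7703 0.0248 0.0997] (locked .092, unlocked .096)
the job is handed in; nothing more can be done
None
```

I fastened the stop to the rail and handed the job in at about 20 s of robot time; `hand_in` gives no verdict.

- **Run:** I took the larger grey thumbscrew from the stand and put its tip down the stop's hole. I slid stop and screw about 17 mm under roughly 3–6 N until the tip dropped. I then lowered it against the spring until the collar met the foot, turned it 90°, let go and moved clear. The highest force I saw at the end of a move was about 6 N. The mug and ramekin were never approached, though I did not re-measure where they are.
- **Last checks that passed:** In the pictures the screw is upright. Its wing is across the rail to within about 1°, and its collar is centred about 1 mm from the hole's estimated position. The gripper is well clear.
- **Check that failed:** The two-view height check gave no usable result: the rays missed each other by 150 mm because I used the wrong pixel offset for the side view. The locked height therefore rests on the pressed-home height (TCP 58.1 mm, tip about 22.5 mm), the free quarter turn, and the collar sitting just above the foot in the side picture.

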